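# Set the belt tensioner and hold its arm back

### The job

The belt tensioner on the desk is being made ready for a new belt. First turn its round scale collar until the pointer stands at 4 (the mark with four dots) and clicks in there, then push the sprung tensioner arm back past its ratchet click and on until it is close to its far rubber stop, clear of the pawl. Finish while still holding the arm there with the fingers so that a belt could be slipped on; do not let go, and leave the other things on the desk where they are.

Things in the scene. Friction and masses are not known exactly. Their poses are not given: they have to be found in the camera images.
- tensioner: Belt tensioner fixture, screwed down: aluminium plate 160 x 260 x 12 mm. Origin on the desk surface, z up; plate spans x -80..80, y -125..135 mm. Collar axis at x -20, y 85; arm pivot at x 50, y -20; low pulley at x 30, y -98 mm. Only the collar (62 mm) and the black roller (77 mm) rise higher than 39 mm above the desk
- collar_grip (a point): Point on the vertical axis of the round, fluted black scale collar, 45 mm above the desk. The collar is 34 mm in diameter and is free to grip from 24 to 62 mm above the desk; a star wheel (58 mm across) and a flat aluminium pointer lie below it, the pointer at up to 22 mm height
- collar (a joint): Turn of the collar, rad, growing clockwise from above. Clicks every 0.4: 1 at 0.0, 2 at 0.4, 3 at 0.8, 4 at 1.2, 5 at 1.6, 6 at 2.0; limits -0.1, 2.1. Marked by 1 to 6 dots on the plate, 46 mm from the axis: 1 lies 1.0 rad counterclockwise of the base's -x, 6 lies 1.0 rad clockwise of it; aluminium pointer and line on top. A plunger centres it from within 0.15 rad, about 0.15 N m to pass
- pivot (a point): Point on the vertical hinge axis of the tensioner arm, 30 mm above the desk, fixed in the base
- tension_arm (a joint): Swing of the arm, rad: 0 at rest at the near stop, growing counterclockwise from above, 0.80 at the far rubber stop (hard limit). A spring returns it: 2.5 N at the roller at rest, 6 N at the far stop, 1 to 3 N more before the click. The pawl clicks in behind it at 0.55; if let go after that it falls back onto the pawl at 0.54. Fully held back is 0.66 to 0.80
- lever: The tensioner arm: an aluminium bar from the pivot to the roller (top of the bar 30 mm above the desk), turning with joint tension_arm. Origin on the hinge axis at desk height; the arm points along its -x; z up. At joint value 0 its axes are parallel to those of the base
- idler (a point): Point on the axis of the upright black roller at the free end of the arm, 110 mm from the hinge axis, 55 mm above the desk. The roller is 20 mm in diameter and stands from 30 to 75 mm above the desk (77 mm with its screw); grip or push it. It does not spin
- pawl: The sprung pawl: a square steel bar 45 x 6 x 6 mm, 14 to 20 mm above the desk, below the arm. Origin on its hinge axis at desk height, its x points to its free end. Not to be handled
- reel: Solder reel, black flanges, 58 mm in diameter, 46 mm high, loose bystander; origin at the centre of its underside
- carton: Dark cardboard box 50 x 92 x 26 mm, loose bystander; origin at the centre of its underside
- tape: Amber tape roll lying flat, 56 mm in diameter, 12 mm high, loose bystander; origin at the centre of its underside

How it is judged:
On the way, in this order (a step that is already met when the one before it is completed fails the run):
1. the collar has clicked in at 4, the arm not yet held back (value of joint collar between 1.08 and 1.32 rad and value of joint tension_arm below 0.5 rad), for 0.2 s.
2. the arm is pushed back past the click, close to its far stop (value of joint tension_arm above 0.66 rad and value of joint collar between 1.08 and 1.32 rad), for 0.2 s.
At the end, for the whole second after the job is handed in: The program ends while the fingers hold the arm back: the arm stands at more than 0.66 rad (past the click at 0.55), the fingers press on it with more than 1.5 N, the pawl carries nothing, and the collar stands at 4 (1.2 rad within 0.12 rad) (all of step 2 and contact force between the fingers and lever above 1.5 N and contact force between pawl and lever below 0.3 N); the arm keeps its last pose, push and grip.
It fails at once if the solder reel was moved by more than 20 mm (distance of reel from where it was at the start of the episode above 0.02 m).
It fails at once if the dark box was moved by more than 20 mm (distance of carton from where it was at the start of the episode above 0.02 m).
It fails at once if the tape roll was moved by more than 20 mm (distance of tape from where it was at the start of the episode above 0.02 m).
It also fails if it takes over 48 s, if anything falls off the work surface, if the arm or the gripper's body presses on something with over 40 N, if the wrist force passes 120 N, or if a joint passes its speed limit or range.

### The arm

A 6-joint arm with a two-finger parallel gripper is mounted at the origin on a cart in front of the work surface, level with it; the furniture and walls round the work are solid. World frame = base frame: x ahead of the robot, y to its left, z up, the work surface at z = 0. Lengths are in m, angles in rad, forces in N, time in s.
With the tool pointing down it reaches from about 0.4 to 0.825 m from the base axis. Payload 7 kg.
Tool frame: the origin (TCP) lies midway between the tips of the shut fingers; the grasp point (between the pads) lies manip.pinch_z behind it (manip.pinch_z is the distance from the TCP to the grasp point, in m); z points along the fingers, y is the line along which they close (so a half turn about z gives the same grasp; the last joint's range is limited). The gripper opens to 85 mm and grips with 20 to 120 N. Pads are 22 mm wide; open, the fingers measure 114 mm over their backs; the gripper's body (76 mm by 85 mm) begins 54 mm behind the grasp point. The pads swing forward as they close: fully open they stand 13 mm farther back than shut.
Start: joints at [-0.896, 0.359, 0.012, 0, -1.224, -0.288], TCP at [0.255, -0.625, 0.231] pointing down, gripper open.
Joint ranges: [-3.07, 3.07], [-1.43, 2.12], [-1.02, 1.25], [-3.03, 1.67], [-3.05, -0], [-3.03, 3.03]. Speed limits (rad/s): [2.39, 2.39, 3.01, 3.14, 3.14, 3.14].

### API

Orientations are given as a unit quaternion [x, y, z, w].
In Python, from cell import manip, readout, cams gives the robot as it stands. The module is installed in compiled form; this text tells all that it offers. Calls block until the motion is done:
- manip.goto(position, orientation): joint-space move of the TCP to a pose.
- manip.line_to(position, rotation=None, v=0.15): straight line of the TCP; rotation=None keeps the orientation; v is the mean speed in m/s.
- manip.movej(angles): joint-space move.
- manip.grip(opening): opening from 0.0 (shut) to 1.0 (fully open); the grip force is fixed at half the most; returns when the fingers have stopped.
- manip.wait(seconds).
- manip.inverse_kinematics(position, orientation): joint angles nearest the present ones, or None.
- readout.state(): the state.
- cams.read_camera(name): name is "side" or "top"; returns (picture, depth): 384x512x3 uint8, red, green, blue; 384x512 float32, m along the optical axis (not along the pixel's ray), 0 where there is no reading.
- cams.camera_info(name): a dict with "intrinsics" (3x3 intrinsics, pixels), "R" (3x3) and "t" (3): a world point X has camera coordinates R X + t. Camera axes: x right, y down, z forward; pixel columns grow to the right and rows downward; lengths in m; the calibration is good to about 2 mm. A picture is of the moment at which its call begins. camera_info takes no time and is no camera call.
A pose or a line that the arm cannot do raises manip.MotionError and nothing moves.
- manip.finish_job(): hands the job in; it is judged then, once.
The state is a dict: "time_s": time; "q": joint angles; "joint_velocities": joint speeds; "joint_torque": joint torques, N m; "position": TCP position; "tool_rot": TCP orientation; "wrist_force": force on the tool from outside, world axes, zero at the start; "moment": the same for the moment, N m; "opening": opening from 0.0 (shut) to 1.0 (fully open); "gripper_force": force on a finger pad.
Only numpy, scipy, OpenCV 4.12 (cv2) and the standard library are available. Lean on these libraries where they do the work, as an engineer would, in place of code of your own. Each camera call takes 0.05 s, during which the arm holds its last target. There are 200 camera calls.

## Working session

There is one attempt and no reset: what is moved stays moved. The work goes in short steps, each a Python script; the robot and the scene stay as the last script left them, time stands still between calls to the robot, and variables do not carry over. Pictures are saved under pics/ and viewed, at most 10 in all, crops included, and the job is handed in when it is done.

```bash
mkdir -p pics; python3 - <<'E'
from cell import manip, readout, cams
import cv2, numpy as np
for n in ("top","side"):
    p,d=cams.read_camera(n); cv2.imwrite(f"pics/{n}0.png",p[:,:,::-1]); np.save(f"pics/{n}d0.npy",d)
    i=cams.camera_info(n); print(n,i)
s=readout.state(); print({k:s[k] for k in("time_s","position","tool_rot","opening","wrist_force")},manip.pinch_z)
E
```

```text
top {'intrinsics': array([[466.7607688 ,   0.        , 259.79510852],
       [  0.        , 466.7607688 , 194.23039736],
       [  0.        ,   0.        ,   1.        ]]), 'R': array([[ 0.02782161, -0.99927793,  0.02587633],
       [-0.99508925, -0.03014635, -0.09427926],
       [ 0.09499126, -0.02312626, -0.99520944]]), 't': array([-0.0231955 ,  0.59743842,  1.10398136])}
side {'intrinsics': array([[448.27489102,   0.        , 258.88674743],
       [  0.        , 448.27489102, 187.93588979],
       [  0.        ,   0.        ,   1.        ]]), 'R': array([[-0.71514134,  0.69893781, -0.00766826],
       [ 0.56199722,  0.56843374, -0.60086788],
       [-0.41561038, -0.434015  , -0.79931157]]), 't': array([ 0.3968209 , -0.3161896 ,  1.32191444])}
{'time_s': 0.1, 'position': array([ 0.25442826, -0.62472383,  0.23046391]), 'tool_rot': array([-1.92160427e-01,  9.81363232e-01,  7.28111721e-04, -2.18041802e-04]), 'opening': 0.9982040401061436, 'wrist_force': array([-0.30179433,  0.15833528,  0.10062026])} 0.0187
```

View pics/top0.png

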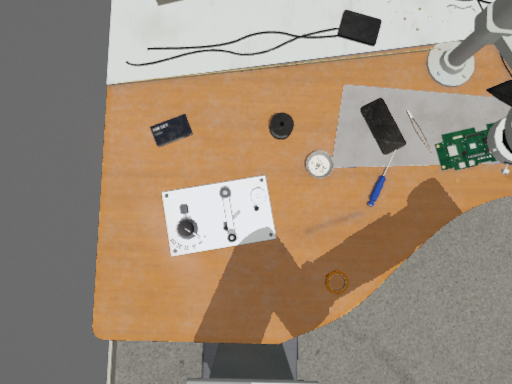

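View pics/side0.png

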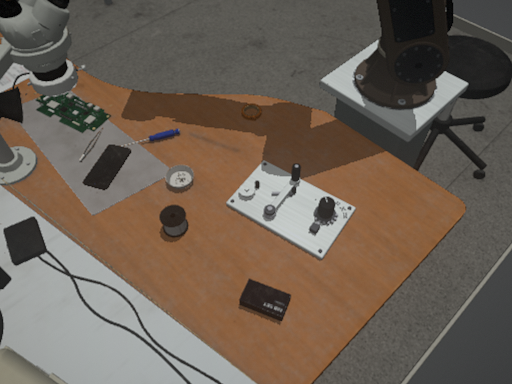

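The top view shows the tensioner around (165-275, 178-255), with the collar at about (187,229), the arm pivot at (225,192) and the roller at (232,238). The reel is at (281,125), the box at (171,130) and the tape at (337,281). Next I'll enlarge it and locate the plate.

```bash
cat > h.py <<'E'
import cv2, numpy as np
from cell import manip, readout, cams
from scipy.spatial.transform import Rotation as Rn
def world(n,u,v,z):
    i=cams.camera_info(n); r=i["R"].T@np.linalg.solve(i["intrinsics"],[u,v,1.]); c=-i["R"].T@i["t"]
    return c+r*(z-c[2])/r[2]
def pix(n,X):
    i=cams.camera_info(n); p=i["intrinsics"]@(i["R"]@np.asarray(X)+i["t"]); return p[:2]/p[2]
def down(a):  # tool down, finger-closing line (tool y) at angle a in the xy plane
    y=np.array([np.cos(a),np.sin(a),0]); z=np.array([0,0,-1.]); return Rn.from_matrix(np.c_[np.cross(y,z),y,z]).as_quat()
E
python3 - <<'E'
from h import *
im=cv2.imread("pics/top0.png")
x0,y0=155,170
cv2.imwrite("pics/crop0.png",cv2.resize(im[y0:y0+93,x0:x0+127],None,fx=6,fy=6,interpolation=cv2.INTER_CUBIC))
hsv=cv2.cvtColor(im,cv2.COLOR_BGR2HSV); m=((hsv[...,1]<40)&(hsv[...,2]>90)).astype(np.uint8)
m[:165]=0;m[265:]=0;m[:,:150]=0;m[:,290:]=0
m=cv2.morphologyEx(m,cv2.MORPH_CLOSE,np.ones((7,7)))
c=max(cv2.findContours(m,0,1)[0],key=cv2.contourArea)
W=np.array([world("top",*p[0],.012)[:2] for p in c]).astype(np.float32)
r=cv2.minAreaRect(W*1000); print(r); print(cv2.boxPoints(r))
E
```

```text
((545.776123046875, 93.74220275878906), (159.840576171875, 259.0905456542969), 11.22509479522705)
[[442.16693  205.25166 ]
 [492.60248  -48.88247 ]
 [649.3853   -17.767258]
 [598.94977  236.36688 ]]
```

View pics/crop0.png

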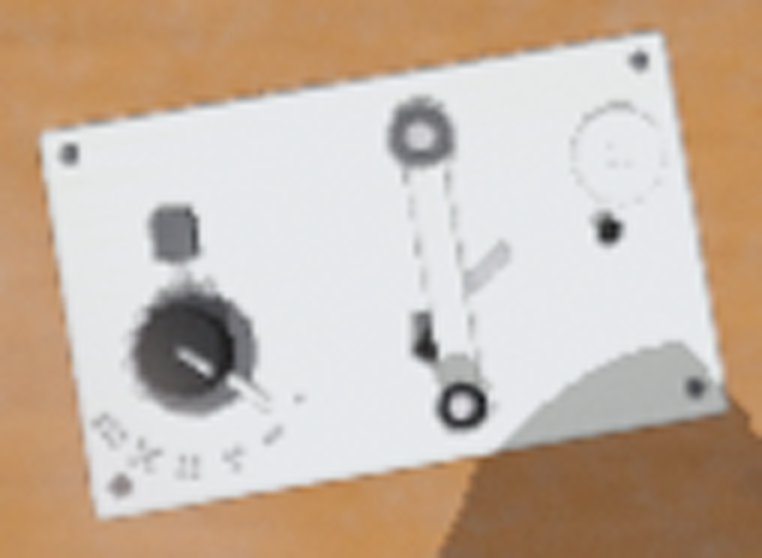

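```bash
cat >> h.py <<'E'
TH=np.radians(11.225); O=np.array([.54578,.09374])-.005*np.array([-np.sin(TH),np.cos(TH)])
B=lambda x,y,z=0: np.r_[O+[np.cos(TH)*x-np.sin(TH)*y, np.sin(TH)*x+np.cos(TH)*y],z]
inv=lambda w: np.array([[np.cos(TH),np.sin(TH)],[-np.sin(TH),np.cos(TH)]])@(np.asarray(w)[:2]-O)
E
python3 - <<'E'
from h import *
k=lambda u,v:(155+(u+.5)/6-.5,170+(v+.5)/6-.5)
c=np.array([-.020,.085])
for n,u,v,z in [("coltop",183,350,.062),("tip",268,405,.02),("dot1",300,398,.012),("dot2",272,437,.012),("line0",180,350,.062),("line1",207,369,.062),("pivot",421,135,.03),("roller",463,406,.077)]:
    b=inv(world("top",*k(u,v),z)); d=b-c; print(n,(b*1000).round(1),"q",(np.pi+1-np.arctan2(d[1],d[0]))%(2*np.pi))
C=B(-.02,.085,.032); print(C)
for a in (.55,.2):
  for s in (0,np.pi):
    q=manip.inverse_kinematics(C,down(TH+np.pi/2+a+s)); q2=manip.inverse_kinematics(C,down(TH+np.pi/2+a+s-1.1)); print(a,s,q,q2)
E
```

```text
coltop [-20.3  83.4] q 5.882529313778129
tip [-45.9  58.5] q 0.20438312596681119
dot1 [-45.1  46.1] q 0.003464475504920017
dot2 [-58.8  59.8] q 0.42304453527267594
line0 [-20.1  84.6] q 5.889449883872881
line1 [-29.1  75.4] q 0.18690777340615838
pivot [ 50.7 -20. ] q 5.119584315898848
roller [-59.9 -20.6] q 6.073712837382931
[0.51058961 0.16831638 0.032     ]
0.55 0 [ 0.68322962  0.35264801 -0.529942    0.         -0.68820631 -1.50811274] [ 6.83229620e-01  3.52648015e-01 -5.29941998e-01 -4.44089210e-16
 -6.88206314e-01 -2.60811274e+00]
0.55 3.141592653589793 [ 0.68322962  0.35264801 -0.529942    0.         -0.68820631  1.63347992] [ 6.83229620e-01  3.52648015e-01 -5.29941998e-01  4.44089210e-16
 -6.88206314e-01  5.33479915e-01]
0.2 0 [ 0.68322962  0.35264801 -0.529942    0.         -0.68820631 -1.85811274] [ 0.68322962  0.35264801 -0.529942    0.         -0.68820631 -2.95811274]
0.2 3.141592653589793 [ 0.68322962  0.35264801 -0.529942    0.         -0.68820631  1.28347992] [ 0.68322962  0.35264801 -0.529942    0.         -0.68820631  0.18347992]
```

The plate fit matches all the known points to within about 1.5 mm. The collar reads about 0.2 rad and the arm is at rest. I'll grip the collar and turn it 1.0 rad clockwise.

```bash
python3 - <<'E'
from h import *
C=B(-.02,.085,.032); o=down(TH+np.pi/2+.5+np.pi)
manip.goto(C+[0,0,.12],o); manip.grip(.75)
manip.line_to(C,v=.1); print(readout.state()["wrist_force"])
manip.grip(0.)
s=readout.state(); print(s["opening"],s["gripper_force"],s["wrist_force"],s["time_s"])
q=np.array(s["q"])
for i in range(5):
    q[5]-=.2; manip.movej(q); s=readout.state(); print(s["q"][5],s["moment"].round(3),s["wrist_force"].round(1),s["time_s"])
for n in ("top","side"): cv2.imwrite(f"pics/{n}1.png",cams.read_camera(n)[0][:,:,::-1])
a=cv2.imread("pics/top1.png")[170:263,155:282]; b=cv2.imread("pics/side1.png")[150:260,220:370]
f=lambda x:cv2.resize(x,(390,290),interpolation=cv2.INTER_CUBIC)
cv2.imwrite("pics/c1.png",np.hstack([f(a),f(b)]))
E
```

```text
[-0.77314484 -0.18589142  0.37517562]
0.37731066452416545 58.90814244747162 [-3.89326666  2.31915225  5.70059248] 5.125
1.3875614368465046 [ 0.991  0.923 -0.078] [-2.6  2.4  0.7] 5.4333
1.1872438421835072 [1.761 1.6   0.02 ] [-4.2  5.1  1.2] 5.7417
0.9871753308481792 [ 2.292  1.895 -0.094] [-4.3  6.8  0.5] 6.05
0.7871634708610329 [ 2.918e+00  2.217e+00 -2.000e-03] [-6.   8.8  0.9] 6.3583
0.5872278634216215 [ 3.314  2.382 -0.105] [-6.3  9.1  0.3] 6.6667
```

View pics/c1.png

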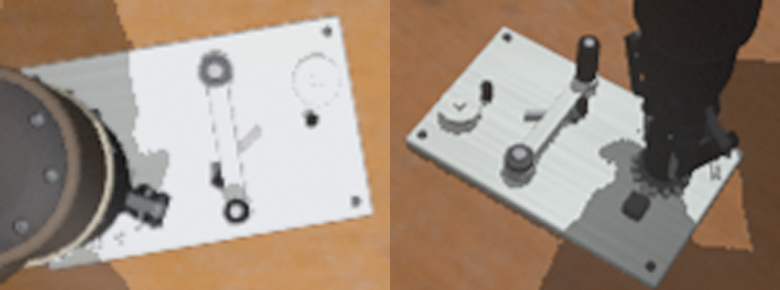

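The gripper hides the pointer in both views, so I'll release, back off and look.

```bash
python3 - <<'E'
from h import *
manip.grip(.75); p=readout.state()["position"]
manip.line_to(p+[0,0,.1],v=.2)
manip.goto(B(-.06,-.13,.20),down(TH+np.pi/2+np.pi))
a=cams.read_camera("top")[0][:,:,::-1]; cv2.imwrite("pics/top2.png",a)
cv2.imwrite("pics/c2.png",cv2.resize(a[205:260,155:245],None,fx=8,fy=8,interpolation=cv2.INTER_CUBIC))
print(readout.state()["time_s"],readout.state()["q"])
E
```

```text
8.7917 [ 2.84444435e-01  1.21490566e-01 -3.81820804e-01 -2.15773321e-04
 -1.06908056e+00  1.48183369e+00]
```

View pics/c2.png

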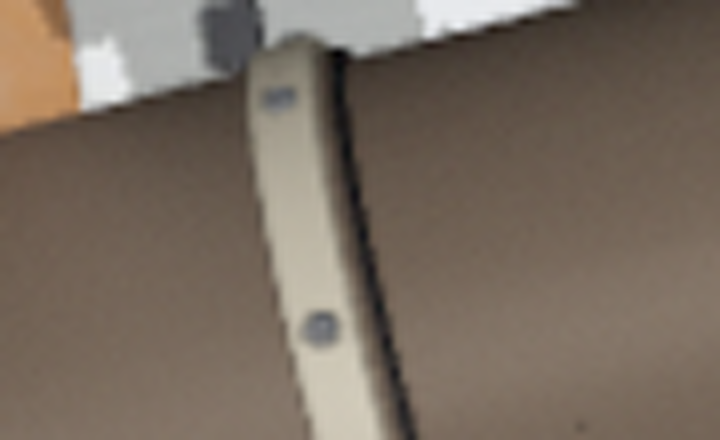

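The forearm covers the collar in this view, so I'll swing the base joint aside.

```bash
python3 - <<'E'
from h import *
q=np.array(readout.state()["q"]); q[0]=-.35; manip.movej(q)
a=cams.read_camera("top")[0][:,:,::-1]; cv2.imwrite("pics/top3.png",a)
cv2.imwrite("pics/c3.png",cv2.resize(a[170:263,155:282],None,fx=6,fy=6,interpolation=cv2.INTER_CUBIC))
print(readout.state()["time_s"])
E
```

```text
10.0583
```

View pics/c3.png

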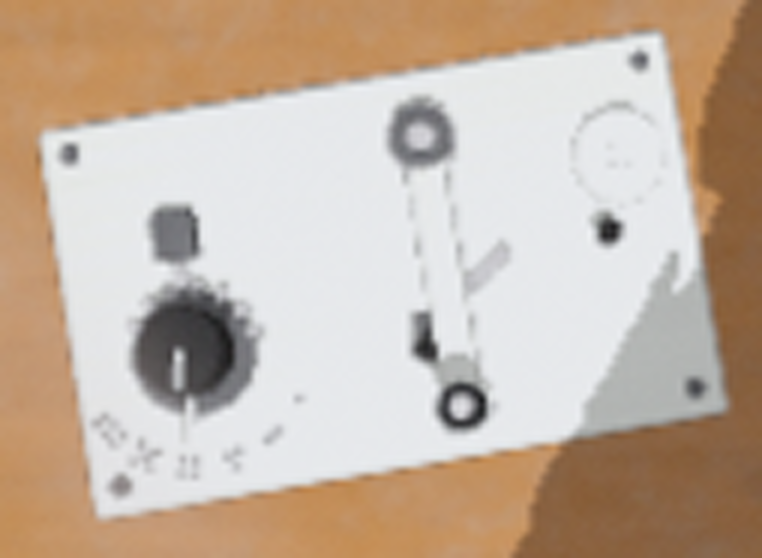

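```bash
python3 - <<'E'
from h import *
k=lambda u,v:(155+(u+.5)/6-.5,170+(v+.5)/6-.5)
d=inv(world("top",*k(187,438),.02))-[-.02,.085]; qc=(np.pi+1-np.arctan2(d[1],d[0]))%(2*np.pi); print("collar",qc)
assert abs(qc-1.2)<.1
P=lambda q: B(.05-.11*np.cos(q),-.02-.11*np.sin(q),.043)
o=lambda q: down(TH+np.pi/2+np.pi+q)
manip.goto(P(0)+[0,0,.1],o(0)); manip.grip(.5); manip.line_to(P(0),v=.1)
print(readout.state()["wrist_force"].round(1)); manip.grip(0.)
s=readout.state(); print(s["opening"],s["gripper_force"],s["wrist_force"].round(1),s["time_s"])
assert s["opening"]>.1
for q in np.linspace(0,.74,13)[1:]:
    manip.line_to(P(q),o(q),v=.05); s=readout.state(); print(round(q,2),s["wrist_force"].round(1),s["moment"].round(2),round(s["opening"],3))
manip.wait(.4); s=readout.state(); e=inv(s["position"])-[.05,-.02]
print(s["wrist_force"],s["gripper_force"],"q",np.arctan2(-e[1],-e[0]),np.hypot(*e),s["time_s"])
a=cams.read_camera("side")[0][:,:,::-1]; b=cams.read_camera("top")[0][:,:,::-1]
f=lambda x:cv2.resize(x,(390,290),interpolation=cv2.INTER_CUBIC)
cv2.imwrite("pics/c4.png",np.hstack([f(b[170:263,155:282]),f(a[150:260,220:370])]))
E
```

```text
collar 1.2222466841857687
[-0.5 -0.5  0.8]
0.21729505927177534 58.3666205406189 [-2.   2.2  6.3] 13.4333
0.06 [-3.5  1.9  6.8] [ 0.84  0.87 -0.03] 0.214
0.12 [-1.9  3.5  4.8] [ 0.8   0.74 -0.06] 0.217
0.18 [-1.7  1.8  5.2] [0.73 0.65 0.01] 0.213
0.25 [-1.7  1.2  5.4] [ 0.71  0.55 -0.  ] 0.213
0.31 [-1.2  2.1  5.5] [0.86 0.5  0.03] 0.215
0.37 [-1.2  2.6  4.8] [ 0.84  0.42 -0.05] 0.213
0.43 [-0.7  2.8  5.3] [ 0.94  0.46 -0.05] 0.219
0.49 [ 6.  -8.9  1.1] [-3.07 -2.1   0.17] 0.217
0.56 [-2.   3.8  7.5] [ 1.3   0.55 -0.14] 0.216
0.62 [-1.1  3.8  7.6] [ 1.43  0.56 -0.08] 0.214
0.68 [-2.5  4.2  6.7] [ 1.44  0.58 -0.14] 0.219
0.74 [-1.6  4.   7.1] [ 1.6   0.64 -0.22] 0.215
[-1.59134304  4.29851083  5.82584973] 59.32691931724548 q 0.7413969953734276 0.10910454538085776 17.2333
```

View pics/c4.png

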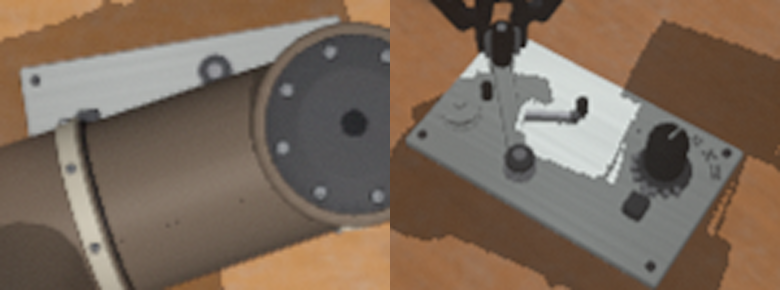

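The side view shows the fingers gripping the roller at about (505,45), with the arm swung back close to the far stop post and clear of the pawl at (550,115). The collar line still points at 4. Measured arm angle is about 0.74 rad, so I'm handing in.

```bash
python3 -c "
from cell import manip
print(manip.finish_job())"
```

```text
the job is handed in; nothing more can be done
None
```

I turned the collar to 4 (measured about 1.22 rad), then pushed the arm back to about 0.74 rad and handed the job in at about 17 s with the fingers still gripping the roller; no verdict came back.

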